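# Close up a loaded photometer and start the reading

### The job

The photometer's sample chamber is loaded but still open. Push the cuvette carriage by its orange tab to the back of the chamber until it is fully home, gently lower the green lid until it is fully closed, then swing the red-knobbed latch over the lid until it rests in its catch, and only then press the yellow start key all the way down and let go. Do not slam the lid, and leave the bottle, beaker and vial rack where they stand.

Things in the scene. Friction and masses are not known exactly. Their poses are not given: they have to be found in the camera images.
- photometer: White bench photometer, fixed, 260 (x) x 320 (y) x 120 mm, deck at z 120. Origin on the bench; housing x -130..130, y -215..105 mm. +x to its back, +y to its left (lid hinge side), z up; at yaw 0 its front faces the robot. Chamber opening x -65..65, y -40..60, floor at z 50. Green keypad panel on deck at y -207..-133. 'Instrument' points below are in this frame, mm.
- carriage (a joint): Slide of the aluminium cuvette carriage in the chamber, m: 0 = home, against its stop at the back (+x) of the chamber; grows as it stands short of home towards the front (-x), up to 0.040. Stays where it is left (about 1.5 N).
- carriage_tab (a point): Top middle of the carriage's upright orange tab, 8 (x) x 30 (y) x 40 mm high, top at instrument z 112, foot on the block at z 72. At home its centre is at instrument x 21, y 10. Push its front (-x) face to +x. Two cuvettes with blue caps (13.5 mm square, tops at z 114) stand on the block 23 mm behind (+x of) the tab's centre, 31 mm to either side.
- lid (a joint): Hinge of the green lid, rad: 0 = fully closed flat on the deck, 1.57 = upright, starts leaning back past upright; its stiff hinge (0.3 N m) holds it at any angle. Limit 2.0.
- lid_hinge (a point): Middle of the lid's hinge line: instrument (0, 75, 120.5); the hinge line runs along instrument x.
- lid_edge (a point): Middle of the lid's free edge on its outer (upper when closed) face; closed: instrument (0, -60, 132.5). Lid 160 (along hinge) x 135 (hinge to free edge) x 12 mm thick, 0.25 kg. Axes equal the instrument's at angle 0; z out of the outer face. A steel catch bracket stands 15.5 mm out of that face at lid x 20..46, 111..129 mm from the hinge.
- latch (a joint): Upright-pin hinge of the steel swing latch on the deck, rad: 0 = closed, the arm pointing along instrument +y over the lid and resting in the catch bracket; grows counter-clockwise seen from above; about 1.57 = arm pointing to the front (-x), clear of the lid. Swings to 2.5, stays where left (0.06 N m).
- latch_pivot (a point): Latch pin axis at the top face of its arm: instrument (30, -85, 141.5). The arm is 14 mm wide, 6 mm thick and reaches 78 mm from the pin.
- latch_knob (a point): Top of the latch's red upright knob, 14 mm diameter, 28 mm tall, standing on the arm 70 mm from the pin; top at z 169.5 instrument.
- key (a joint): Travel of the yellow start key, m: 0 = released, 0.006 = fully down (about 4 N, springs back).
- key_top (a point): Middle of the top of the yellow round start key (26 mm diameter in a black housing), at instrument (-75, -170), pressed straight down.
- bottle: Bystander: closed white plastic bottle with blue cap, 56 mm diameter, 120 mm tall; origin under its centre.
- beaker: Bystander: empty glass beaker, 68 mm diameter, 85 mm tall; origin under its centre.
- rack: Bystander: blue vial rack 60 x 90 x 45 mm, vials to 65 mm high; origin under its centre.

How it is judged (in metres and radians):
On the way, in this order (a step that is already met when the one before it is completed fails the run):
1. the carriage is fully home (value of joint carriage below 0.003 m and value of joint lid above 0.8 rad), for 0.2 s.
2. the lid is fully closed (value of joint lid below 0.03 rad and value of joint carriage below 0.003 m), for 0.2 s.
3. the latch rests in its catch over the closed lid (value of joint latch below 0.08 rad and value of joint lid below 0.03 rad), for 0.2 s.
4. the start key is pressed down (value of joint key above 0.0045 m and value of joint latch below 0.08 rad), for 0.05 s.
At the end, for the whole second after the job is handed in: The carriage is within 3 mm of home, the lid within 0.03 rad of closed, the latch within 0.08 rad of closed, and the start key, having been pressed, is up again (within 1.5 mm) (all of step 3 and value of joint carriage below 0.003 m and value of joint key below 0.0015 m); the robot touches nothing.
It fails at once if the lid is slammed (reaching the last 0.4 rad faster than 3 rad/s) (velocity of joint lid below -3 rad/s and value of joint lid below 0.4 rad).
It fails at once if the latch is swung in while the lid is still open (value of joint latch below 0.4 rad and value of joint lid above 0.1 rad).
It fails at once if the start key is pressed before the latch is closed (value of joint key above 0.003 m and value of joint latch above 0.1 rad).
It fails at once if a bystander is shifted by more than 30 mm or tipped (distance of any of bottle, beaker, rack from where it was at the start of the episode above 0.03 m or angle between any of bottle, beaker, rack's own z axis and vertical above 0.3 rad).
It also fails if it takes over 67 s, if anything falls off the work surface, if the arm or the gripper's body presses on something with over 40 N, if the wrist force passes 120 N, or if a joint passes its speed limit or range.

### The arm

A 7-joint arm with a two-finger parallel gripper is mounted at the origin on the work surface. World frame = base frame: x ahead of the robot, y to its left, z up, the work surface at z = 0. Lengths are in m, angles in degrees, forces in N, time in s.
With the tool pointing down it reaches from about 0.425 to 0.875 m from the base axis. Payload 4.7 kg.
Tool frame: the origin (TCP) lies at the very end of the fingers, on their centre line; the grasp point (between the pads) lies 19 mm behind it; z points along the fingers, y is the line along which they close (so a half turn about z gives the same grasp; the last joint's range is limited). The gripper opens to 87 mm and grips with 3 to 60 N. Pads are 19 mm wide; open, the fingers measure 117 mm over their backs; the gripper's body (75 mm by 190 mm) begins 51 mm behind the grasp point.
Start: joints at [-75.224, 18.392, -4.016, 83.108, 1.295, 78.541, -3.26], TCP at [0.157, 0.631, 0.223] pointing down, gripper open.
Joint ranges: [-163.93, 163.93], [-17.29, 119.83], [-79.2, 71.16], [3.27, 140.29], [-89.18, 269.18], [5.43, 117.66], [-154.24, 154.24]. Speed limits (degrees/s): [147.25, 147.25, 180, 180, 180, 180, 180].

### API

Orientations are given as [roll, pitch, yaw] about the fixed x, y, z axes, in that order (R = Rz(yaw) Ry(pitch) Rx(roll)).
In Python, from cell import get_obs, cams, ticket, finder gives the robot as it stands.
- The arm moves only by the shell command python3 -m creep 'ROWS' [FORCE]. ROWS is text: rows parted by semicolons, each of 5 numbers parted by spaces: the shift along the world's x, y, z in m, then the turn about the world's z in degrees, then the finger opening in m, from 0 to 0.087. A call has 1 to 8 rows; each row shifts and turns the commanded pose from where the row before left it; what a row does not reach is not made up. A row lasts 1/8 s, in which the tool goes at most 62.5 mm and 10.7 degrees, less where a joint would pass 70% of its speed; a pose out of reach is approached as far as the arm can. A call with a gripper value outside its range is refused whole. The fingers move at their own pace and stop on an object; FORCE is the grip in N (left out, the last holds). Time passes only in rows, so rows that do not move let the fingers close. It gives the time, the measured TCP pose, the force, the opening and the grip force at its end, in the units of the state.
- get_obs(): the state, without advancing time (a new reading comes with each control period).
- cams.read_camera(name): name is "scene" or "top" or "wrist"; returns the picture (420x560x3 uint8, red, green, blue); there is no depth.
- cams.calibration(name): a dict with "fx", "fy", "cx", "cy" (pixels), "extrinsics" (4x4, takes a point from world to camera coordinates). Camera axes: x right, y down, z forward; pixel columns grow to the right and rows downward; lengths in m; the calibration is good to about 2 mm. A picture is of the moment at which its call begins: read the wrist's pose just before it. calibration takes no time and is no camera call; for the wrist camera it gives the pose at the moment of the call.
- ticket.sign_off(): hands the job in; it is judged then, once.
Trained networks look in the newest picture that a camera, given by its name, has taken for a name from the list of things; names that differ only in an ending like _2 or _b are one class to them, and where a whole thing is asked for, a point or a joint stands for the part that bears it (a point fixed in the world has none). Each returns a list of dicts, best first, with "p" (0 to 1); they miss things now and then, are a little off and sometimes report something else, mostly with a low value. They report only what shows in the picture. A call takes as long as a camera call.
- finder.masks_of(name, camera): "mask" (420x560 bool, what is visible of it) and "xy" ([column, row] in pixels, amid what is visible of it).
- finder.tip_of(name, camera): "xy" ([column, row] in pixels: a listed point, or the origin of a listed thing).
The state is a dict: "time_s": time; "qpos": joint angles; "joint_velocities": joint speeds; "effort": joint torques, N m; "tool_pos": TCP position; "tool_rot": TCP orientation; "force": force on the tool from outside, world axes, zero at the start; "wrist_torque": the same for the moment, N m; "grip_width": finger opening in m; "grasp_force": force on a finger pad.
Only numpy, scipy, OpenCV 4.12 (cv2) and the standard library are available. Lean on these libraries where they do the work, as an engineer would, in place of code of your own. Each camera call takes 0.05 s, during which the arm holds its last target. There are 200 camera calls.

## Working session

There is one attempt and no reset: what is moved stays moved. The work goes in short steps, Python scripts to look and compute and a shell command to move; the robot and the scene stay as the last step left them, time stands still between calls to the robot, and variables do not carry over. Pictures are saved under pics/ and viewed, at most 10 in all, crops included, and the job is handed in when it is done.

```bash
mkdir -p pics; ls
cat > h.py <<'E'
import numpy as np, cv2
from cell import get_obs, cams, ticket, finder
def snap(n,f): cv2.imwrite('pics/'+f,cams.read_camera(n)[:,:,::-1])
def P(n):
    c=cams.calibration(n); K=np.array([[c['fx'],0,c['cx']],[0,c['fy'],c['cy']],[0,0,1]]); return K@np.array(c['extrinsics'])[:3]
def tri(obs):
    A=[]
    for Pm,(u,v) in obs: A+= [u*Pm[2]-Pm[0], v*Pm[2]-Pm[1]]
    A=np.array(A); x=np.linalg.lstsq(A[:,:3],-A[:,3],rcond=None)[0]
    e=[np.round((lambda q:q[:2]/q[2])(Pm@np.r_[x,1])-uv,1) for Pm,uv in obs]
    return x,e
E
python3 - <<'E'
from h import *
o=get_obs(); print(o['time_s'],o['tool_pos'],o['tool_rot'],o['force'])
for n in ['scene','top']:
    snap(n,n+'0.png')
pts=['photometer','carriage_tab','lid_hinge','lid_edge','latch_pivot','latch_knob','key_top','bottle','beaker','rack']
for p in pts:
    ob=[]
    for n in ['scene','top']:
        r=finder.tip_of(p,n)
        print(p,n,[(np.round(a['xy']).tolist(),round(a['p'],2)) for a in r[:2]])
        if r: ob.append((P(n),np.array(r[0]['xy'])))
    if len(ob)==2: print('   ',*tri(ob))
print(get_obs()['time_s'])
E
```

```text
pics
0.0 [0.15682308 0.63025251 0.2214637 ] [-1.79892880e+02  6.41985947e-03  1.66034532e+02] [0.43903191 0.5608068  0.76840178]
photometer scene [([313.0, 268.0], 0.74), ([305.0, 188.0], 0.53)]
photometer top [([250.0, 217.0], 0.91)]
    [0.58670938 0.0864398  0.01419845] [array([1.2, 0.2]), array([ 0.8, -0.7])]
carriage_tab scene [([320.0, 245.0], 0.73)]
carriage_tab top [([247.0, 208.0], 0.66), ([218.0, 200.0], 0.51)]
    [0.58249233 0.09121553 0.1096926 ] [array([-1.7, -0.4]), array([-1.1,  0.9])]
lid_hinge scene [([334.0, 264.0], 0.67)]
lid_hinge top [([224.0, 200.0], 0.71)]
    [0.59800971 0.14852751 0.12032147] [array([-4.2, -0.9]), array([-2.8,  2.2])]
lid_edge scene [([345.0, 242.0], 0.89)]
lid_edge top [([196.0, 183.0], 0.96), ([352.0, 268.0], 0.16)]
    [0.60797608 0.18748349 0.24181011] [array([-1.1, -0.2]), array([-0.7,  0.5])]
latch_pivot scene [([284.0, 212.0], 0.78)]
latch_pivot top [([287.0, 201.0], 0.62)]
    [ 0.59895035 -0.00883214  0.14170176] [array([1.9, 0.5]), array([ 1.3, -1.2])]
latch_knob scene [([305.0, 189.0], 0.86)]
latch_knob top [([292.0, 227.0], 0.73)]
    [ 0.5313219  -0.01859924  0.16645925] [array([1. , 0.2]), array([ 0.7, -0.7])]
key_top scene [([312.0, 174.0], 0.66)]
key_top top [([315.0, 255.0], 0.56)]
    [ 0.47019906 -0.06950459  0.14267071] [array([-0.2, -0.1]), array([-0.2,  0.2])]
bottle scene [([356.0, 335.0], 0.74)]
bottle top [([182.0, 208.0], 0.8)]
    [ 0.6127728   0.26953136 -0.01013452] [array([0.6, 0.1]), array([ 0.4, -0.3])]
beaker scene [([288.0, 186.0], 0.66)]
beaker top [([354.0, 271.0], 0.92)]
    [ 0.45367871 -0.18289832 -0.00580883] [array([1.8, 0.4]), array([ 1.4, -1.3])]
rack scene [([283.0, 369.0], 0.63)]
rack top [([198.0, 143.0], 0.68)]
    [0.78944821 0.2357981  0.00151017] [array([1. , 0.2]), array([ 0.5, -0.5])]
1.1
```

View pics/scene0.png

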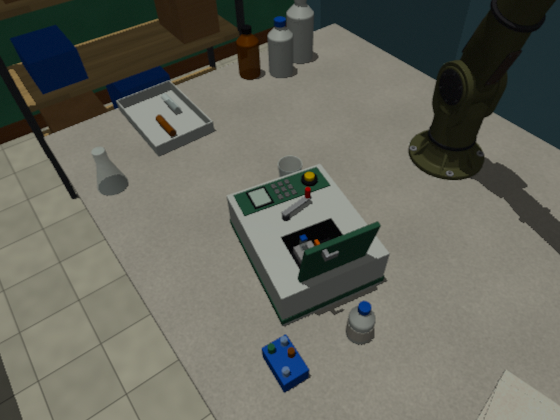

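View pics/top0.png

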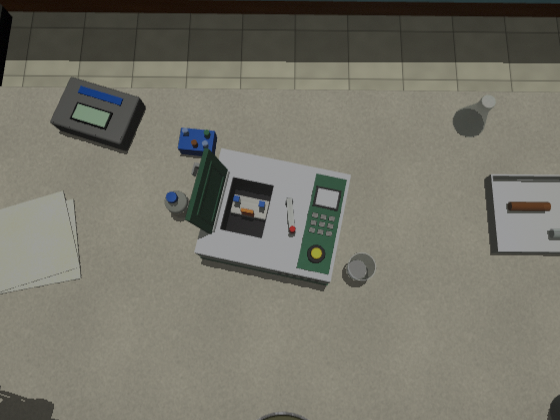

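Run:
```python
from h import *
from scipy.optimize import least_squares
# fit instrument pose (x,y,yaw), lid angle, latch angle, carriage to all points
px={'lid_hinge':[(334,264),(224,200)],'latch_pivot':[(284,212),(287,201)],'key_top':[(312,174),(315,255)],'photometer':[(313,268),(250,217)]}
lo={'lid_hinge':(0,75,120.5),'latch_pivot':(30,-85,141.5),'photometer':(0,0,0)}
W={'lid_hinge':(.5980,.1485,.1203),'latch_pivot':(.5990,-.0088,.1417),'key_top':(.4702,-.0695,.1427),'photometer':(.5867,.0864,.0142),'lid_edge':(.6080,.1875,.2418),'tab':(.5825,.0912,.1097),'knob':(.5313,-.0186,.1665)}
L={'lid_hinge':(0,75),'latch_pivot':(30,-85),'key_top':(-75,-170),'photometer':(0,0)}
def f(p):
    c,s=np.cos(p[2]),np.sin(p[2]); R=np.array([[c,-s],[s,c]])
    return np.concatenate([p[:2]+R@(np.array(L[k])/1e3)-np.array(W[k][:2]) for k in L])
r=least_squares(f,[.58,.08,0],loss='soft_l1',f_scale=.003); p=r.x
print(p[:2],np.degrees(p[2]),np.round(f(p)*1e3,1))
c,s=np.cos(p[2]),np.sin(p[2]); R=np.array([[c,-s],[s,c]])
for k in W: print(k,np.round(R.T@(np.array(W[k][:2])-p[:2])*1e3,1),W[k][2])
```

```text
[0.58422782 0.08044455] -12.566446629625187 [ 2.5  5.1 -4.  -0.2  3.8  0.3 -2.5 -6. ]
lid_hinge [-1.4 69.4] 0.1203
latch_pivot [ 33.8 -83.9] 0.1417
key_top [ -78.7 -171.2] 0.1427
photometer [1.1 6.4] 0.0142
lid_edge [-1.000e-01  1.097e+02] 0.2418
tab [-4.  10.1] 0.1097
knob [ -30.1 -108.2] 0.1665
```

The scene picture shows the lid open at around (345,242), the latch arm with its red knob at (307,192), the yellow key at (310,177), and the bottle at (361,320). The top picture shows the tab at (247,211), the knob at (292,229) and the key at (316,254). The instrument yaw is about -12.6°. Next I'll go over it for wrist views.

```bash
python3 -m creep '0 0 0.06 0 0; 0 0 0.06 0 0; 0.03 -0.04 0.05 -10 0; 0.04 -0.045 0 -10 0; 0.04 -0.045 0 -10 0; 0.04 -0.045 0 -10 0; 0.04 -0.045 0 -10 0; 0.04 -0.045 0 -10 0'; python3 -m creep '0.03 -0.05 0 -10 0; 0.03 -0.05 0 -10 0; 0.02 -0.055 0 -8.5 0; 0.02 -0.055 0 0 0; 0.02 -0.055 0 0 0; 0 -0.04 0 0 0; 0 -0.02 0 0 0; 0 0 0 0 0'
python3 - <<'E'
from h import *
o=get_obs(); print(o['time_s'],o['tool_pos'],o['tool_rot'],o['qpos'])
c=np.linalg.inv(cams.calibration('wrist')['extrinsics']); print(np.round(c,3))
snap('wrist','w0.png')
E
```

```text
time_s: 2.1
tool_pos: [0.3845, 0.3688, 0.3871]
tool_rot: [180.0, -0.0, 105.7]
force: [0.6, 1.3, 0.1]
grip_width: 0.0147
grasp_force: 0.0
time_s: 3.1
tool_pos: [0.5034, 0.0449, 0.3872]
tool_rot: [180.0, -0.1, 77.4]
force: [-0.6, 0.2, -0.3]
grip_width: 0.0004
grasp_force: 0.0
3.1 [0.50344066 0.04494724 0.38715037] [ 1.79969004e+02 -6.14344838e-02  7.74374504e+01] [-40.65521507  -2.28121538  31.65759353  87.5670048    1.1546048
  94.32274407 -21.49238408]
[[ 0.976 -0.207 -0.065  0.522]
 [-0.217 -0.931 -0.294  0.126]
 [ 0.001  0.301 -0.954  0.55 ]
 [ 0.     0.     0.     1.   ]]
```

View pics/w0.png

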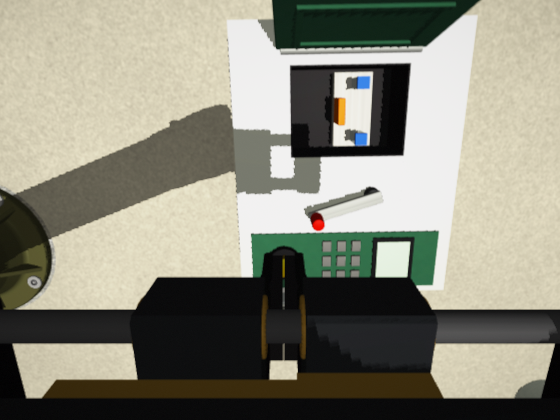

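The wrist picture shows the chamber opening with corners near (291,66), (410,64), (404,155) and (291,157). The orange tab is at (340,111), the red knob at (318,222) and the latch pin at (372,192). I'll move for a second wrist view and triangulate.

```bash
cat > m.py <<'E'
from h import *
import pickle,sys
im=cams.read_camera('wrist'); g=cv2.cvtColor(im,cv2.COLOR_RGB2GRAY)
Pm=P('wrist'); o=get_obs()
d={'P':Pm,'im':im}
for k in ['carriage_tab','lid_hinge','lid_edge','latch_pivot','latch_knob','key_top','photometer']:
    r=finder.tip_of(k,'wrist')
    if r and r[0]['p']>.4: d[k]=np.array(r[0]['xy'])
pickle.dump(d,open(sys.argv[1],'wb')); print(o['time_s'],{k:np.round(v,1).tolist() for k,v in d.items() if k not in('P','im')})
E
python3 m.py a.pkl; python3 -m creep '0.04 -0.05 0 0 0; 0.03 -0.05 0 0 0; 0.03 -0.03 0 0 0; 0 0 0 0 0; 0 0 0 0 0'; python3 m.py b.pkl
cat > fit.py <<'E'
from h import *
import pickle
from scipy.optimize import least_squares
D=[pickle.load(open(f,'rb')) for f in('a.pkl','b.pkl')]
for k in ['carriage_tab','lid_hinge','lid_edge','latch_pivot','latch_knob','key_top']:
    ob=[(d['P'],d[k]) for d in D if k in d]
    for n,(f) in ():pass
    if len(ob)>1: x,e=tri(ob); print(k,np.round(x,4),[list(map(float,i)) for i in e])
C=np.array([[-65,60,120],[65,60,120],[65,-40,120],[-65,-40,120]])/1e3
def pr(Pm,X): q=np.c_[X,np.ones(len(X))]@Pm.T; return q[:,:2]/q[:,2:]
def T(p,X):
    c,s=np.cos(p[2]),np.sin(p[2]); return X@np.array([[c,s,0],[-s,c,0],[0,0,1]])+[p[0],p[1],p[3] if len(p)>3 else 0]
p=np.array([.5842,.0804,-.2193,0.])
for it in range(2):
    obs=[]
    for d in D:
        g=cv2.cvtColor(d['im'],cv2.COLOR_RGB2GRAY); u=pr(d['P'],T(p,C)).astype(np.float32)
        w=cv2.cornerSubPix(g,u[:,None].copy(),(9,9) if it==0 else (6,6),(-1,-1),(3,50,.01))[:,0]; obs.append(w)
    f=lambda p:np.concatenate([(pr(d['P'],T(p,C))-w).ravel() for d,w in zip(D,obs)])
    p=least_squares(f,p,loss='soft_l1',f_scale=1,x_scale=.01).x
    print(p[:2],np.degrees(p[2]),p[3]); print(np.round(f(p).reshape(-1,4,2),1).tolist(),np.round(obs).tolist())
np.save('p.npy',p)
E
python3 fit.py
```

```text
3.2 {'carriage_tab': [342.7, 116.6], 'lid_hinge': [351.9, 49.4], 'lid_edge': [334.7, 112.1], 'latch_pivot': [375.5, 200.3], 'latch_knob': [319.4, 229.3], 'key_top': [336.1, 114.4], 'photometer': [334.3, 114.0]}
time_s: 4.18
tool_pos: [0.6023, -0.0825, 0.3864]
tool_rot: [-179.9, -0.0, 77.6]
force: [0.2, -0.3, 1.1]
grip_width: 0.0006
grasp_force: 0.0
4.225 {'carriage_tab': [228.7, 10.0], 'latch_pivot': [264.6, 103.3], 'latch_knob': [196.0, 129.6], 'key_top': [171.3, 188.1], 'photometer': [245.9, 29.4]}
carriage_tab [0.5817 0.09   0.119 ] [[0.7, -0.7], [-0.7, 0.8]]
latch_pivot [ 0.5988 -0.0074  0.1421] [[0.1, -0.1], [-0.1, 0.1]]
latch_knob [ 0.5291 -0.0164  0.1739] [[-0.3, 0.3], [0.3, -0.4]]
key_top [0.5582 0.0455 0.3982] [[67.8, 152.1], [-84.0, -187.8]]Traceback (most recent call last):
  File "fit.py", line 18, in <module>
    w=cv2.cornerSubPix(g,u[:,None].copy(),(9,9) if it==0 else (6,6),(-1,-1),(3,50,.01))[:,0]; obs.append(w)
      ~~~~~~~~~~~~~~~~^^^^^^^^^^^^^^^^^^^^^^^^^^^^^^^^^^^^^^^^^^^^^^^^^^^^^^^^^^^^^^^^^
cv2.error: OpenCV(4.12.0) /io/opencv/modules/imgproc/src/cornersubpix.cpp:99: error: (-215:Assertion failed) Rect(0, 0, src.cols, src.rows).contains(cT) in function 'cornerSubPix'
```

```bash
cat > fit2.py <<'E'
exec(open('fit.py').read().split('C=np')[0])
C=np.array([[-65,60,120],[65,60,120],[65,-40,120],[-65,-40,120],[30,-85,141.5],[-130,-215,120],[130,-215,120],[-130,105,120],[-75,-170,142]])/1e3
def pr(Pm,X): q=np.c_[X,np.ones(len(X))]@Pm.T; return q[:,:2]/q[:,2:]
def T(p,X):
    c,s=np.cos(p[2]),np.sin(p[2]); return X@np.array([[c,s,0],[-s,c,0],[0,0,1]])+[p[0],p[1],p[3]]
p=np.array([.5842,.0804,-.2193,0.])
for it in range(3):
    obs=[]
    for i,d in enumerate(D):
        g=cv2.cvtColor(d['im'],cv2.COLOR_RGB2GRAY); u=pr(d['P'],T(p,C))
        for j in range(9):
            if not(15<u[j,0]<545 and 15<u[j,1]<405): continue
            if j==4: w=d['latch_pivot']
            elif j==8:
                if i==0: continue
                w=d['key_top']
            elif j>4 and i==0 and j!=7: continue
            else:
                s=8 if it==0 else 5
                w=cv2.cornerSubPix(g,u[j].astype(np.float32).reshape(1,1,2),(s,s),(-1,-1),(3,50,.01))[0,0]
            obs.append((i,j,w))
    f=lambda p:np.concatenate([pr(D[i]['P'],T(p,C[j:j+1]))[0]-w for i,j,w in obs])
    p=least_squares(f,p,loss='soft_l1',f_scale=1,x_scale=.01).x
print(p[:2],np.degrees(p[2]),p[3])
for (i,j,w),e in zip(obs,f(p).reshape(-1,2)): print(i,j,np.round(w),np.round(e,1))
np.save('p.npy',p)
c,s=np.cos(p[2]),np.sin(p[2])
for k in ['carriage_tab','latch_pivot','latch_knob']:
    x=tri([(d['P'],d[k]) for d in D])[0]; print(k,np.round((x-[p[0],p[1],0])@np.array([[c,-s,0],[s,c,0],[0,0,1]])*1e3,1))
E
python3 fit2.py
python3 - <<'E'
import pickle,cv2,numpy as np
d=[pickle.load(open(f,'rb'))['im'] for f in('b.pkl',)]
cv2.imwrite('pics/b.png',d[0][:,:,::-1])
E
```

```text
carriage_tab [0.5817 0.09   0.119 ] [[0.7, -0.7], [-0.7, 0.8]]
latch_pivot [ 0.5988 -0.0074  0.1421] [[0.1, -0.1], [-0.1, 0.1]]
latch_knob [ 0.5291 -0.0164  0.1739] [[-0.3, 0.3], [0.3, -0.4]]
key_top [0.5582 0.0455 0.3982] [[67.8, 152.1], [-84.0, -187.8]]
[0.58601084 0.08103955] -11.429448721935367 0.0007680390780309809
0 0 [291.  67.] [-0.4 -0.5]
0 1 [411.  65.] [ 0.7 -0.4]
0 2 [403. 157.] [0.4 0.7]
0 3 [292. 158.] [-0.7  1.1]
0 4 [376. 200.] [-0.   0.7]
0 7 [228.  21.] [-0.3  0.4]
1 2 [297.  59.] [ 0.3 -0.1]
1 3 [176.  61.] [-0.6  0. ]
1 4 [265. 103.] [-0.1  0.9]
1 5 [137. 218.] [ 0.1 -1.1]
1 6 [352. 214.] [-0.4 -0.4]
1 8 [171. 188.] [ 1.7 -3.4]
carriage_tab [ -6.   8. 119.]
latch_pivot [ 30.1 -84.1 142.1]
latch_knob [ -36.5 -106.8  173.9]
```

View pics/b.png

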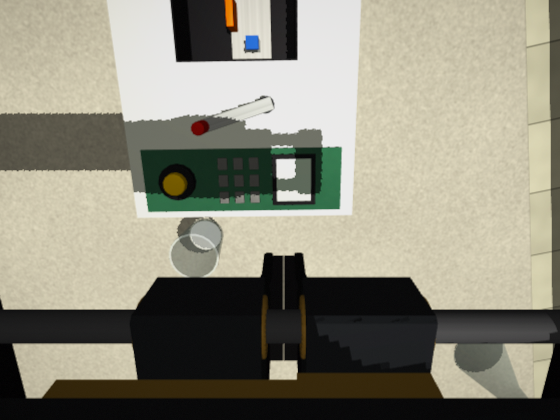

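The second wrist picture shows the knob at (200,128), the pin at (266,103), the key at (175,184), the chamber's near corners at (176,61) and (297,59), and the beaker at (195,250), clear of the instrument. The instrument pose fits to about 1 px at (0.586, 0.081), yaw -11.4°, with the deck height within 1 mm of the given 120 mm.

```bash
cat >> h.py <<'E'
def go(tgts,yaw=None):
    "tgts: instrument mm points (TCP) -> successive world shifts"
    p=np.load('p.npy'); c,s=np.cos(p[2]),np.sin(p[2]); o=get_obs(); cur=np.array(o['tool_pos']); R=np.array([[c,-s,0],[s,c,0],[0,0,1]])
    print('t',round(o['time_s'],2),'inst now',np.round((cur-[p[0],p[1],0])@R*1e3,1),'yaw',round(o['tool_rot'][2],1),'F',np.round(o['force']@R,1))
    for t in tgts:
        w=R@(np.array(t)/1e3)+[p[0],p[1],0]; print(t,'world',np.round(w,4),'shift',np.round(w-cur,4)); cur=w
E
python3 -c "
from h import *
go([(-42,9,200),(-42,9,86),(-26,9,86),(3,9,86)])"
```

```text
t 4.58 inst now [  48.5 -157.4  387.2] yaw 77.6 F [-0.6  0.3  0.6]
(-42, 9, 200) world [0.5466 0.0982 0.2   ] shift [-0.0557  0.181  -0.1872]
(-42, 9, 86) world [0.5466 0.0982 0.086 ] shift [ 0.     0.    -0.114]
(-26, 9, 86) world [0.5623 0.095  0.086 ] shift [ 0.0157 -0.0032  0.    ]
(3, 9, 86) world [0.5907 0.0893 0.086 ] shift [ 0.0284 -0.0057  0.    ]
```

```bash
python3 -m creep '-0.02 0.045 -0.02 1 0; -0.02 0.05 -0.02 0 0; -0.0157 0.05 -0.04 0 0; 0 0.036 -0.05 0 0; 0 0 -0.0572 0 0; 0 0 0 0 0; 0 0 0 0 0'; python3 -c "
from h import *
go([(-42,9,86),(-26,9,86),(3,9,86)]); snap('wrist','w1.png')"
```

```text
time_s: 5.45
tool_pos: [0.549, 0.0945, 0.204]
tool_rot: [179.8, -0.1, 78.5]
force: [1.7, 0.4, 1.1]
grip_width: 0.0003
grasp_force: 0.0
t 5.45 inst now [-38.9   5.8 204. ] yaw 78.5 F [1.6 0.7 1.1]
(-42, 9, 86) world [0.5466 0.0982 0.086 ] shift [-0.0024  0.0037 -0.118 ]
(-26, 9, 86) world [0.5623 0.095  0.086 ] shift [ 0.0157 -0.0032  0.    ]
(3, 9, 86) world [0.5907 0.0893 0.086 ] shift [ 0.0284 -0.0057  0.    ]
```

View pics/w1.png

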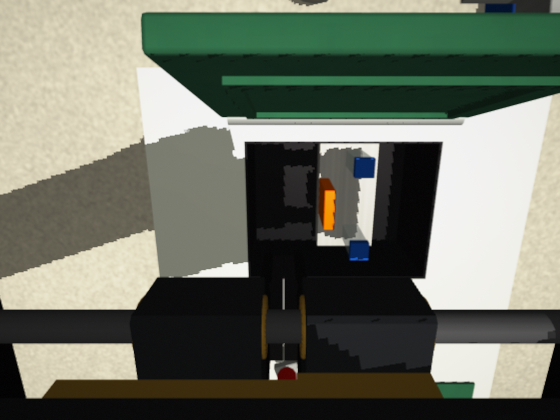

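The tab is at (327,205), with clear floor in front of it at x 250–318, and the lid stays clear above. I'll descend and push.

```bash
python3 -m creep '-0.0024 0.0037 -0.03 0 0; 0 0 -0.04 0 0; 0 0 -0.03 0 0; 0 0 -0.018 0 0; 0 0 0 0 0; 0.0078 -0.0016 0 0 0; 0.0078 -0.0016 0 0 0; 0 0 0 0 0'; python3 -c "
from h import *
go([(3,9,86)])"
```

```text
time_s: 6.5
tool_pos: [0.5622, 0.0953, 0.0845]
tool_rot: [179.9, -0.0, 78.5]
force: [0.5, -0.4, 0.5]
grip_width: 0.0004
grasp_force: 0.0
t 6.5 inst now [-26.2   9.2  84.5] yaw 78.5 F [ 0.6 -0.3  0.5]
(3, 9, 86) world [0.5907 0.0893 0.086 ] shift [ 0.0285 -0.006   0.0015]
```

```bash
python3 -m creep '0.006 -0.0012 0 0 0; 0.006 -0.0012 0 0 0; 0.006 -0.0012 0 0 0; 0 0 0 0 0'; python3 -m creep '0.005 -0.001 0 0 0; 0.004 -0.0008 0 0 0; 0 0 0 0 0';  python3 -c "
from h import *
go([(3,9,86)]); cams.read_camera('wrist')
r=finder.tip_of('carriage_tab','wrist'); print(r[:1])"
```

```text
time_s: 7.0
tool_pos: [0.5794, 0.0917, 0.0836]
tool_rot: [180.0, 0.0, 78.5]
force: [1.0, 0.4, -0.7]
grip_width: 0.0001
grasp_force: 0.0
time_s: 7.38
tool_pos: [0.5883, 0.0899, 0.0836]
tool_rot: [180.0, 0.0, 78.5]
force: [0.3, -0.5, -0.7]
grip_width: 0.0002
grasp_force: 0.0
t 7.38 inst now [ 0.4  9.2 83.6] yaw 78.5 F [ 0.4 -0.4 -0.7]
(3, 9, 86) world [0.5907 0.0893 0.086 ] shift [ 0.0025 -0.0007  0.0024]
[]
```

```bash
python3 -m creep '0.003 -0.0006 0 0 0; 0.003 -0.0006 0 0 0; 0 0 0 0 0'; python3 -m creep '0.003 -0.0006 0 0 0; 0 0 0 0 0';  python3 -m creep '0.003 -0.0006 0 0 0; 0 0 0 0 0'; python3 -c "
from h import *
go([(3,9,86)]); snap('wrist','w2.png')"
```

```text
time_s: 7.85
tool_pos: [0.5942, 0.0889, 0.0837]
tool_rot: [180.0, 0.0, 78.5]
force: [-0.8, -0.1, -0.7]
grip_width: 0.0003
grasp_force: 0.3
time_s: 8.1
tool_pos: [0.5944, 0.0888, 0.0835]
tool_rot: [-179.7, 0.0, 78.6]
force: [-8.7, 1.3, 5.9]
grip_width: 0.0007
grasp_force: 4.8
time_s: 8.35
tool_pos: [0.5945, 0.0888, 0.0835]
tool_rot: [-179.3, 0.0, 78.6]
force: [-16.6, 1.1, 12.7]
grip_width: 0.0006
grasp_force: 9.6
t 8.35 inst now [ 6.8  9.3 83.5] yaw 78.6 F [-16.5  -2.2  12.7]
(3, 9, 86) world [0.5907 0.0893 0.086 ] shift [-0.0038  0.0005  0.0025]
```

View pics/w2.png

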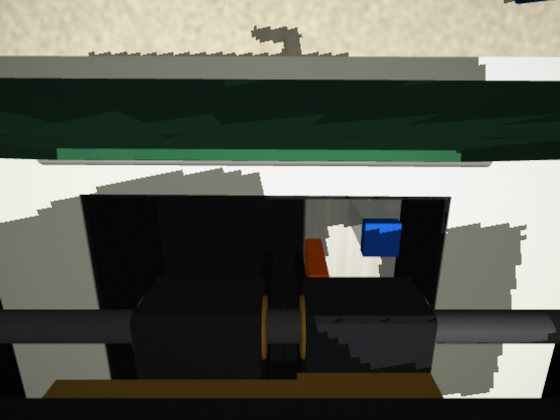

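The finger is on the tab and the carriage is against its stop: 16 N of reaction and no further motion. At home the tab face is at x 17, and the TCP is at 6.8, which fits. Next I back off, rise, and go behind the lid.

```bash
python3 -m creep '-0.01 0.002 0 0 0; -0.012 0.003 0.02 0 0; 0 0 0.06 0 0; 0 0 0.06 0 0; 0 0 0.06 0 0; 0 0 0.06 0 0; 0 0 0 0 0; 0 0 0 0 0'; python3 -c "
from h import *
p=np.load('p.npy');n='scene';cams.read_camera(n);a=finder.tip_of('lid_edge',n);cams.read_camera('top');b=finder.tip_of('lid_edge','top')
x,e=tri([(P(n),a[0]['xy']),(P('top'),b[0]['xy'])]); c,s=np.cos(p[2]),np.sin(p[2]);v=(x-[p[0],p[1],0])@np.array([[c,-s,0],[s,c,0],[0,0,1]])*1e3
print('edge',v,'theta',np.arctan2(v[2]-120.5,75-v[1])-np.arctan2(12,135))
def T(th,r=105,g=0): return (-35,round(75-r*np.cos(th)+(12+g)*np.sin(th)+9.5,1),round(120.5+r*np.sin(th)+(12+g)*np.cos(th),1))
go([(-35,148,345),(-35,148,215),(-35,122,215),(-35,96.5,225.5)]+[T(t) for t in np.arange(1.5,-.01,-.1)])"
```

```text
time_s: 9.4
tool_pos: [0.578, 0.0927, 0.3433]
tool_rot: [180.0, -0.0, 78.5]
force: [0.1, -0.8, -1.3]
grip_width: 0.0006
grasp_force: 0.0Traceback (most recent call last):
  File "<string>", line 4, in <module>
    x,e=tri([(P(n),a[0]['xy']),(P('top'),b[0]['xy'])]); c,s=np.cos(p[2]),np.sin(p[2]);v=(x-[p[0],p[1],0])@np.array([[c,-s,0],[s,c,0],[0,0,1]])*1e3
                                         ~^^^
IndexError: list index out of range
```

Arm occludes it; the earlier estimate (θ≈1.75) stands.

```bash
python3 -c "
from h import *
def T(th,r=105,g=0): return (-35,round(75-r*np.cos(th)+(12+g)*np.sin(th)+9.5,1),round(120.5+r*np.sin(th)+(12+g)*np.cos(th),1))
go([(-35,148,345),(-35,148,215),(-35,125,215),(-35,96.5,225.5)]+[T(t) for t in np.arange(1.5,-.01,-.1)])"
```

```text
t 9.6 inst now [-10.9   9.7 342. ] yaw 78.5 F [-0.   0.6 -1. ]
(-35, 148, 345) world [0.581 0.233 0.345] shift [0.0038 0.1403 0.003 ]
(-35, 148, 215) world [0.581 0.233 0.215] shift [ 0.    0.   -0.13]
(-35, 125, 215) world [0.5765 0.2105 0.215 ] shift [-0.0046 -0.0225  0.    ]
(-35, 96.5, 225.5) world [0.5708 0.1826 0.2255] shift [-0.0056 -0.0279  0.0105]
(-35, np.float64(89.0), np.float64(226.1)) world [0.5693 0.1752 0.2261] shift [-0.0015 -0.0074  0.0006]
(-35, np.float64(78.5), np.float64(226.0)) world [0.5673 0.1649 0.226 ] shift [-0.0021 -0.0103 -0.0001]
(-35, np.float64(68.0), np.float64(224.9)) world [0.5652 0.1546 0.2249] shift [-0.0021 -0.0103 -0.0011]
(-35, np.float64(57.6), np.float64(222.7)) world [0.5631 0.1444 0.2227] shift [-0.0021 -0.0102 -0.0022]
(-35, np.float64(47.6), np.float64(219.5)) world [0.5611 0.1346 0.2195] shift [-0.002  -0.0098 -0.0032]
(-35, np.float64(37.9), np.float64(215.3)) world [0.5592 0.1251 0.2153] shift [-0.0019 -0.0095 -0.0042]
(-35, np.float64(28.6), np.float64(210.2)) world [0.5574 0.116  0.2102] shift [-0.0018 -0.0091 -0.0051]
(-35, np.floa
[... 225 characters left out ...]
t64(189.7)) world [0.5526 0.0925 0.1897] shift [-0.0014 -0.0072 -0.0076]
(-35, np.float64(-1.9), np.float64(181.4)) world [0.5513 0.0861 0.1814] shift [-0.0013 -0.0064 -0.0083]
(-35, np.float64(-7.5), np.float64(172.4)) world [0.5502 0.0806 0.1724] shift [-0.0011 -0.0055 -0.009 ]
(-35, np.float64(-12.3), np.float64(163.0)) world [0.5493 0.0759 0.163 ] shift [-0.001  -0.0047 -0.0094]
(-35, np.float64(-16.0), np.float64(153.1)) world [0.5485 0.0723 0.1531] shift [-0.0007 -0.0036 -0.0099]
(-35, np.float64(-18.8), np.float64(142.9)) world [0.548  0.0695 0.1429] shift [-0.0006 -0.0027 -0.0102]
(-35, np.float64(-20.5), np.float64(132.5)) world [0.5476 0.0679 0.1325] shift [-0.0003 -0.0017 -0.0104]
```

```bash
python3 -m creep '0.001 0.045 0 0 0; 0.001 0.05 0 0 0; 0.0018 0.045 0.003 0 0; 0 0 0 0 0; 0 0 -0.045 0 0; 0 0 -0.045 0 0; 0 0 -0.04 0 0; 0 0 0 0 0'; python3 -c "
from h import *
go([(-35,125,215),(-35,96.5,225.5)])"
```

```text
time_s: 10.6
tool_pos: [0.5793, 0.2307, 0.2128]
tool_rot: [-179.7, 0.3, 78.5]
force: [0.2, -1.3, 0.4]
grip_width: 0.0001
grasp_force: 0.0
t 10.6 inst now [-36.2 145.4 212.8] yaw 78.5 F [ 0.4 -1.2  0.4]
(-35, 125, 215) world [0.5765 0.2105 0.215 ] shift [-0.0028 -0.0202  0.0022]
(-35, 96.5, 225.5) world [0.5708 0.1826 0.2255] shift [-0.0056 -0.0279  0.0105]
```

```bash
python3 -m creep '-0.0014 -0.01 0.001 0 0; -0.0014 -0.01 0.001 0 0; -0.0014 -0.007 0.0025 0 0; -0.0014 -0.007 0.0025 0 0; -0.0014 -0.007 0.0025 0 0; -0.0014 -0.007 0.0025 0 0; 0 0 0 0 0'; python3 -c "
from h import *
go([(-35,89,226.1)])"
```

```text
time_s: 11.48
tool_pos: [0.573, 0.1836, 0.2289]
tool_rot: [-180.0, 0.0, 78.5]
force: [-0.3, 0.5, 0.2]
grip_width: 0.0003
grasp_force: 0.0
t 11.47 inst now [-33.1  98.  228.9] yaw 78.5 F [-0.4  0.5  0.2]
(-35, 89, 226.1) world [0.5693 0.1752 0.2261] shift [-0.0036 -0.0084 -0.0028]
```

```bash
python3 -m creep '-0.0036 -0.0084 -0.003 0 0; -0.002 -0.0103 0 0 0; -0.002 -0.0103 -0.001 0 0; -0.002 -0.0102 -0.002 0 0'; python3 -m creep '-0.002 -0.0098 -0.003 0 0; -0.002 -0.0095 -0.004 0 0; 0 0 0 0 0';  python3 -c "
from h import *
snap('wrist','w3.png')
go([(-35,28.6,210.2)])"
```

```text
time_s: 11.98
tool_pos: [0.5631, 0.1446, 0.2225]
tool_rot: [-180.0, 0.0, 78.5]
force: [-0.0, 2.6, 0.0]
grip_width: 0.0007
grasp_force: 1.3
time_s: 12.35
tool_pos: [0.5592, 0.1242, 0.2151]
tool_rot: [-180.0, 0.1, 78.4]
force: [-0.2, 1.0, 0.3]
grip_width: 0.0006
grasp_force: 0.0
t 12.4 inst now [-34.7  37.6 215.3] yaw 78.5 F [-0.   1.1 -0.6]
(-35, 28.6, 210.2) world [0.5574 0.116  0.2102] shift [-0.0021 -0.0088 -0.0051]
```

View pics/w3.png

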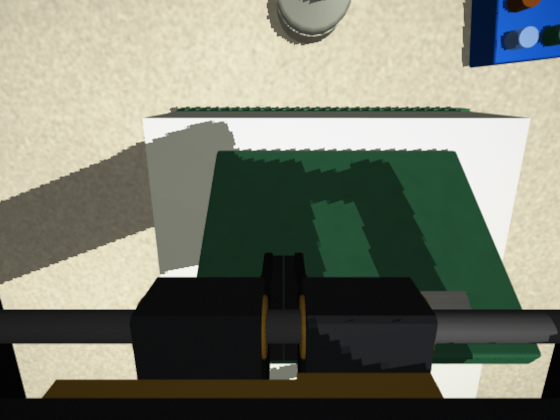

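The lid is following the fingers, with its edge near row 355. The bottle at (313,15) is untouched. I'll continue the arc.

```bash
python3 -m creep '-0.002 -0.0088 -0.005 0 0; -0.0017 -0.0084 -0.006 0 0; -0.0016 -0.0079 -0.007 0 0; -0.0014 -0.0072 -0.0076 0 0; -0.0013 -0.0064 -0.0083 0 0; -0.0011 -0.0055 -0.009 0 0; -0.001 -0.0047 -0.0094 0 0'; python3 -m creep '-0.0007 -0.0036 -0.007 0 0; -0.0006 -0.0027 -0.007 0 0; -0.0003 -0.0017 -0.006 0 0; 0 0 -0.005 0 0; 0 0 -0.004 0 0; 0 0 0 0 0';  python3 -c "
from h import *
go([(-35,-20.5,132.5)])"
```

```text
time_s: 13.28
tool_pos: [0.5494, 0.0766, 0.1627]
tool_rot: [180.0, 0.0, 78.5]
force: [1.1, 0.3, 2.4]
grip_width: 0.0004
grasp_force: 0.8
time_s: 14.02
tool_pos: [0.5476, 0.0693, 0.1339]
tool_rot: [-180.0, 0.0, 78.5]
force: [-0.0, -0.0, -0.0]
grip_width: 0.0004
grasp_force: 0.0
t 14.03 inst now [-35.3 -19.1 133.9] yaw 78.5 F [ 0. -0. -0.]
(-35, -20.5, 132.5) world [0.5476 0.0679 0.1325] shift [ 0.     -0.0014 -0.0014]
```

```bash
python3 -m creep '0 0 -0.002 0 0; 0 0 -0.001 0 0; 0 0 0 0 0'; python3 -m creep '0 0 -0.002 0 0; 0 0 -0.001 0 0; 0 0 0 0 0';  python3 -c "
from h import *
go([(-35,-20.5,132.5)])"
```

```text
time_s: 14.4
tool_pos: [0.548, 0.0695, 0.1329]
tool_rot: [-180.0, -0.0, 78.5]
force: [-3.2, 0.3, 9.2]
grip_width: 0.0001
grasp_force: 4.8
time_s: 14.78
tool_pos: [0.548, 0.0695, 0.1327]
tool_rot: [-180.0, -0.1, 78.5]
force: [-10.7, -1.1, 26.9]
grip_width: 0.0005
grasp_force: 13.3
t 14.78 inst now [-34.9 -18.9 132.7] yaw 78.5 F [-10.3  -3.2  26.9]
(-35, -20.5, 132.5) world [0.5476 0.0679 0.1325] shift [-0.0004 -0.0016 -0.0002]
```

The lid is closed, with a firm stop at z 132.7 mm. Next is the latch.

```bash
python3 -m creep '0 0 0.008 0 0; 0 0 0.04 0 0; 0 0 0.03 0 0; 0 0 0 0 0'; python3 -c "
from h import *
A=lambda f:(round(float(30-70*np.sin(f)),1),round(float(-85+70*np.cos(f)),1),152)
go([(-20,-135,205),(-20,-135,152)]+[A(f) for f in [2.15,1.95,1.75,1.55,1.35,1.15,.95,.75,.55,.4,.3,.25,.22]])"
```

```text
time_s: 15.28
tool_pos: [0.5496, 0.0697, 0.2088]
tool_rot: [179.7, -0.1, 78.5]
force: [-0.4, 0.7, -0.6]
grip_width: 0.0004
grasp_force: 0.0
t 15.28 inst now [-33.5 -18.3 208.8] yaw 78.5 F [-0.6  0.6 -0.6]
(-20, -135, 205) world [ 0.5397 -0.0473  0.205 ] shift [-0.0099 -0.117  -0.0038]
(-20, -135, 152) world [ 0.5397 -0.0473  0.152 ] shift [ 0.     0.    -0.053]
(-28.6, -123.3, 152) world [ 0.5335 -0.0341  0.152 ] shift [-0.0061  0.0132  0.    ]
(-35.0, -110.9, 152) world [ 0.5297 -0.0207  0.152 ] shift [-0.0038  0.0134  0.    ]
(-38.9, -97.5, 152) world [ 0.5286 -0.0068  0.152 ] shift [-0.0012  0.0139  0.    ]
(-40.0, -83.5, 152) world [0.5303 0.0071 0.152 ] shift [0.0017 0.0139 0.    ]
(-38.3, -69.7, 152) world [0.5347 0.0203 0.152 ] shift [0.0044 0.0132 0.    ]
(-33.9, -56.4, 152) world [0.5416 0.0325 0.152 ] shift [0.0069 0.0122 0.    ]
(-26.9, -44.3, 152) world [0.5509 0.0429 0.152 ] shift [0.0093 0.0105 0.    ]
(-17.7, -33.8, 152) world [0.562  0.0514 0.152 ] shift [0.0111 0.0085 0.    ]
(-6.6, -25.3, 152) world [0.5745 0.0575 0.152 ] shift [0.0126 0.0061 0.    ]
(2.7, -20.5, 152) world [0.5846 0.0604 0.152 ] shift [0.0101 0.0029 0.    ]
(9.3, -18.1, 152) world [0.5915 0.0615 0.152 ] shift [0.0069 0.001  0.    ]
(12.7, -17.2, 152) world [0.5951 0.0617 0.152 ] shift [0.0035 0.0002 0.    ]
(14.7, -16.7, 152) world [0.5971 0.0618 0.152 ] shift [0.0021 0.0001 0.    ]
```

```bash
python3 -m creep '-0.003 -0.039 -0.002 0 0; -0.003 -0.039 -0.002 0 0; -0.004 -0.039 0 0 0; 0 0 0 0 0; 0 0 -0.027 0 0; 0 0 -0.026 0 0; 0 0 0 0 0; 0 0 0 0 0'; python3 -c "
from h import *
go([(-20,-135,152),(-28.6,-123.3,152)])"
```

```text
time_s: 16.27
tool_pos: [0.5383, -0.047, 0.1498]
tool_rot: [180.0, -0.0, 78.6]
force: [0.1, -0.5, 0.3]
grip_width: 0.0007
grasp_force: 0.0
t 16.27 inst now [ -21.4 -135.   149.8] yaw 78.6 F [ 0.2 -0.4  0.3]
(-20, -135, 152) world [ 0.5397 -0.0473  0.152 ] shift [ 0.0013 -0.0003  0.0022]
(-28.6, -123.3, 152) world [ 0.5335 -0.0341  0.152 ] shift [-0.0061  0.0132  0.    ]
```

```bash
python3 -m creep '-0.0048 0.013 0.002 0 0; -0.0038 0.0134 0 0 0; -0.0012 0.0139 0 0 0; 0.0017 0.0139 0 0 0; 0.0044 0.0132 0 0 0; 0 0 0 0 0';python3 -c "
from h import *
go([(-38.3,-69.7,152)]); snap('wrist','w4.png')"
```

```text
time_s: 17.02
tool_pos: [0.5342, 0.0217, 0.1511]
tool_rot: [-179.9, -0.0, 78.7]
force: [-0.4, 0.5, 0.6]
grip_width: 0.0002
grasp_force: 0.0
t 17.02 inst now [-39.1 -68.4 151.1] yaw 78.7 F [-0.5  0.4  0.6]
(-38.3, -69.7, 152) world [0.5347 0.0203 0.152 ] shift [ 0.0005 -0.0014  0.0009]
```

View pics/w4.png

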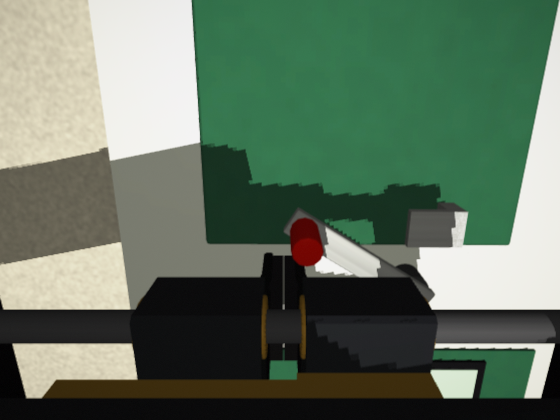

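The knob at (306,242) is riding ahead of the fingers, and the lid is flat with its bracket at (437,225). I'll continue the arc.

```bash
python3 -m creep '0.0069 0.0118 0 0 0; 0.0093 0.0105 0 0 0; 0.0111 0.0085 0 0 0; 0.0126 0.0061 0 0 0; 0.0101 0.0029 0 0 0; 0 0 0 0 0'; python3 -m creep '0.006 0.001 0 0 0; 0.0035 0.0002 0 0 0; 0 0 0 0 0'; python3 -c "
from h import *
go([(12.7,-17,152),(14.7,-16.7,152)])"
```

```text
time_s: 17.82
tool_pos: [0.5851, 0.0597, 0.1512]
tool_rot: [180.0, 0.0, 78.5]
force: [-0.9, -0.0, 0.9]
grip_width: 0.0002
grasp_force: 0.0
time_s: 18.2
tool_pos: [0.594, 0.0606, 0.1515]
tool_rot: [180.0, -0.0, 78.5]
force: [-0.1, -0.6, -0.8]
grip_width: 0.0004
grasp_force: 0.0
t 18.2 inst now [ 11.9 -18.4 151.5] yaw 78.5 F [ 0.  -0.6 -0.8]
(12.7, -17, 152) world [0.5951 0.0619 0.152 ] shift [0.001  0.0012 0.0005]
(14.7, -16.7, 152) world [0.5971 0.0618 0.152 ] shift [ 0.002  -0.0001  0.    ]
```

```bash
python3 -m creep '0.002 0 0 0 0; 0.001 0 0 0 0; 0 0 0 0 0'; python3 -m creep '0.002 -0.0004 0 0 0; 0 0 0 0 0';  python3 -m creep '0.002 -0.0004 0 0 0; 0 0 0 0 0'; python3 -c "
from h import *
go([(14.7,-16.7,152)])"
```

```text
time_s: 18.58
tool_pos: [0.5965, 0.0607, 0.1513]
tool_rot: [-180.0, 0.0, 78.5]
force: [-1.8, 0.2, 1.2]
grip_width: 0.0003
grasp_force: 0.8
time_s: 18.82
tool_pos: [0.5967, 0.0607, 0.1512]
tool_rot: [-179.7, 0.0, 78.5]
force: [-6.3, -0.3, 5.2]
grip_width: 0.0004
grasp_force: 3.6
time_s: 19.08
tool_pos: [0.5969, 0.0607, 0.1511]
tool_rot: [-179.5, 0.0, 78.6]
force: [-12.6, 0.6, 8.5]
grip_width: 0.0005
grasp_force: 6.1
t 19.07 inst now [ 14.7 -17.8 151.1] yaw 78.6 F [-12.4  -1.9   8.5]
(14.7, -16.7, 152) world [0.5971 0.0618 0.152 ] shift [0.0002 0.001  0.0009]
```

The latch is on its stop: the knob is at x≈31 against the 30 expected, with a stiff reaction. I'll retreat and go above the key, checking on the way.

```bash
python3 -m creep '-0.012 0.0024 0 0 0; -0.01 0.002 0.01 0 0; 0 0 0.05 0 0; -0.02 -0.045 0 0 0; -0.02 -0.045 0 0 0; -0.02 -0.045 0 0 0; 0 0 0 0 0; 0 0 0 0 0'; python3 -c "
from h import *
go([(-75,-170,215),(-75,-170,150),(-75,-170,142)]); snap('wrist','w5.png')"
```

```text
time_s: 20.08
tool_pos: [0.5192, -0.0699, 0.2121]
tool_rot: [179.9, -0.1, 78.6]
force: [-0.3, 0.7, 1.2]
grip_width: 0.0007
grasp_force: 0.0
t 20.07 inst now [ -35.5 -161.1  212.1] yaw 78.6 F [-0.4  0.6  1.2]
(-75, -170, 215) world [ 0.4788 -0.0707  0.215 ] shift [-0.0404 -0.0009  0.0029]
(-75, -170, 150) world [ 0.4788 -0.0707  0.15  ] shift [ 0.     0.    -0.065]
(-75, -170, 142) world [ 0.4788 -0.0707  0.142 ] shift [ 0.     0.    -0.008]
```

View pics/w5.png

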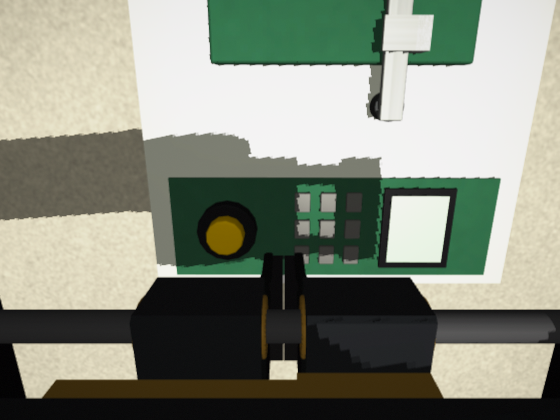

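The latch arm runs through the bracket at (407,32), so it is closed. The key top is at (225,235). I'll check its position by triangulating with view b.

```bash
python3 -c "
from h import *
import pickle
b=pickle.load(open('b.pkl','rb')); print(tri([(b['P'],np.array([175,184.])),(P('wrist'),np.array([225,235.]))]))"
python3 -m creep '-0.02 0 0 0 0; -0.0204 -0.0009 0 0 0; 0 0 -0.03 0 0; 0 0 -0.02 0 0; 0 0 0 0 0'
```

```text
(array([ 0.47811065, -0.07196605,  0.13334456]), [array([ 0., -0.]), array([-0.1,  0.1])])
time_s: 20.75
tool_pos: [0.4776, -0.0702, 0.1602]
tool_rot: [-179.9, 0.1, 78.7]
force: [0.4, 0.8, 0.7]
grip_width: 0.0006
grasp_force: 0.0
```

```bash
python3 -m creep '0 -0.0006 -0.008 0 0; 0 -0.0006 -0.006 0 0; 0 0 0 0 0'; python3 -m creep '0 0 -0.003 0 0; 0 0 0 0 0'; python3 -m creep '0 0 -0.003 0 0; 0 0 0 0 0'; python3 -m creep '0 0 -0.003 0 0; 0 0 0 0 0'
```

```text
time_s: 21.12
tool_pos: [0.4782, -0.0728, 0.1472]
tool_rot: [-180.0, 0.0, 78.5]
force: [0.0, 0.0, 0.5]
grip_width: 0.0
grasp_force: 0.0
time_s: 21.38
tool_pos: [0.4783, -0.0728, 0.1443]
tool_rot: [-180.0, 0.0, 78.5]
force: [-0.0, 0.8, -0.3]
grip_width: 0.0005
grasp_force: 0.0
time_s: 21.62
tool_pos: [0.4786, -0.0728, 0.1415]
tool_rot: [180.0, -0.0, 78.5]
force: [-0.6, 0.9, 1.4]
grip_width: 0.0007
grasp_force: 0.7
time_s: 21.88
tool_pos: [0.4786, -0.0728, 0.1385]
tool_rot: [180.0, -0.0, 78.5]
force: [0.8, -1.1, 2.8]
grip_width: 0.0007
grasp_force: 1.4
```

```bash
python3 -m creep '0 0 -0.003 0 0; 0 0 0 0 0'; python3 -m creep '0 0 -0.002 0 0; 0 0 0 0 0';  python3 -m creep '0 0 -0.002 0 0; 0 0 0 0 0'
```

```text
time_s: 22.12
tool_pos: [0.4787, -0.0728, 0.1363]
tool_rot: [180.0, -0.0, 78.5]
force: [-2.2, -0.3, 10.0]
grip_width: 0.0002
grasp_force: 4.9
time_s: 22.38
tool_pos: [0.4788, -0.0728, 0.136]
tool_rot: [180.0, -0.1, 78.5]
force: [-7.1, 0.4, 23.2]
grip_width: 0.0004
grasp_force: 11.3
time_s: 22.62
tool_pos: [0.4788, -0.0728, 0.1357]
tool_rot: [-180.0, -0.1, 78.5]
force: [-12.7, 0.7, 34.9]
grip_width: 0.0009
grasp_force: 17.8
```

The key bottomed after about 6 mm of travel. I'll release it, clear off and do a final check.

```bash
python3 -m creep '0 0 0.006 0 0; 0 0 0.02 0 0; 0 0 0.05 0 0; 0 0 0.05 0 0; 0.02 -0.02 0.05 0 0; 0.02 -0.02 0 0 0; 0 0 0 0 0; 0 0 0 0 0'; python3 -c "
from h import *
snap('wrist','w6.png')"
```

```text
time_s: 23.62
tool_pos: [0.5175, -0.1122, 0.3063]
tool_rot: [-179.9, 0.0, 78.5]
force: [-0.5, 0.7, 0.3]
grip_width: 0.0003
grasp_force: 0.0
```

View pics/w6.png

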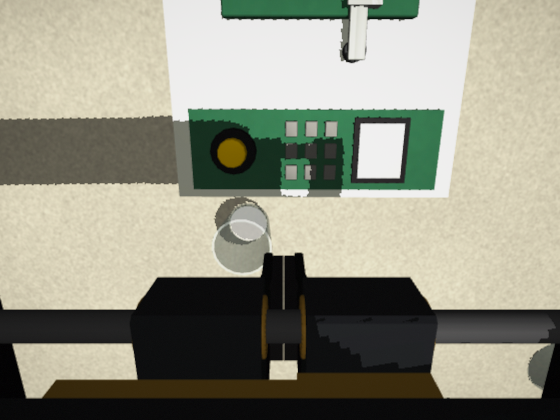

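The latch is in its catch at (360,5), the key is up at (232,152), the beaker at (243,245) still stands, and the arm is clear of everything. Handing in.

```bash
python3 -c "
from cell import ticket
print(ticket.sign_off())"
```

```text
the job is handed in; nothing more can be done
None
```

I pushed the carriage home, closed the lid gently, latched it, pressed and released the start key, and handed the job in after about 24 s; the sign-off gave no verdict.

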